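# Ready the tip pot, then hold the incubator's sprung cover at its shade line

### The arm

A 6-joint arm with a two-finger parallel gripper is mounted at the origin on the work surface. World frame = base frame: x ahead of the robot, y to its left, z up, the work surface at z = 0. Lengths are in mm, angles in rad, forces in N, time in s.
With the tool pointing down it reaches from about 350 to 775 mm from the base axis. Payload 7.3 kg.
Tool frame: the origin (TCP) lies midway between the tips of the shut fingers; the grasp point (between the pads) lies 19 mm behind it (grasp_offset is the z of the grasp point in the tool frame, in mm); z points along the fingers, y is the direction in which the jaws open and shut (so a half turn about z gives the same grasp; the last joint's range is limited). The gripper opens to 92 mm and grips with 3 to 60 N. Pads are 19 mm wide; open, the fingers measure 130 mm over their backs; the gripper's body (75 mm by 190 mm) begins 47 mm behind the grasp point.
Start: joints at [1.067, 0.342, 1.524, -0, 1.275, -0.146], TCP at [183.849, 491.777, 226.741] pointing down, gripper open.
Joint ranges: [-2.53, 2.53], [-0.77, 2.02], [0.04, 2.7], [-1, 4.14], [0.28, 2.66], [-3.11, 3.11]. Speed limits (rad/s): [2.57, 2.57, 3.14, 3.14, 3.14, 3.14].

### API

Orientations are given as [roll, pitch, yaw] about the fixed x, y, z axes, in that order (R = Rz(yaw) Ry(pitch) Rx(roll)).
In Python, from plant import get_obs, capture, camera_model, close_job, boxes_of, regions_of, place_of, grasp_offset gives the robot as it stands. The module is installed in compiled form; this text tells all that it offers.
- The arm moves only by the tool send_rows, never from a script. Its argument "targets" is a list that holds one entry, the list of rows, each a list of 7 numbers: the turn, a rotation vector about the tool's x, y, z in degrees, then the shift along the tool's x, y, z in mm, then the closure, from -1 (fully open) to 1 (shut). A call has 1 to 5 rows; each row is the pose to reach, as a shift and turn from the pose commanded when the call began, along the tool's axes at that moment; what a row does not reach only later rows make up. A row lasts 1/12 s, in which the tool goes at most 41.7 mm and 7.16 degrees, less where a joint would pass 70% of its speed; a pose out of reach is approached as far as the arm can. A call with a gripper value outside its range is refused whole. The fingers move at their own pace and stop on an object; the grip force is fixed at half the most. Time passes only in rows, so rows that repeat a pose let the fingers close. It gives the time, the measured TCP pose, the force and the opening at its end, in the units of the state.
- get_obs(): the state, without advancing time (a new reading comes with each control period).
- capture(name): name is "scene" or "side" or "wrist"; returns the picture (384x512x3 uint8, red, green, blue); there is no depth.
- camera_model(name): a dict with "K" (3x3 intrinsics, pixels), "k1" (the pictures are not rectified: a ray, as slopes to the right and down, at radius r is drawn at 1 + k1 r^2 times it, then the intrinsics apply), "world_to_cam" (4x4, takes a point from world to camera coordinates). Camera axes: x right, y up, looking along -z (the intrinsics and any distortion apply to the point x, -y, -z); pixel columns grow to the right and rows downward; lengths in mm; the calibration is good to about 2 mm. A picture is of the moment at which its call begins: read the wrist's pose just before it. camera_model takes no time and is no camera call; for the wrist camera it gives the pose at the moment of the call.
- close_job(): hands the job in, once; it reports no verdict.
Trained networks look in the newest picture that a camera, given by its name, has taken for a name from the list of things; names that differ only in an ending like _2 or _b are one class to them, and where a whole thing is asked for, a point or a joint stands for the part that bears it (a point fixed in the world has none). Each returns a list of dicts, best first, with "conf" (0 to 1); they miss things now and then, are a little off and sometimes report something else, mostly with a low value. They report only what shows in the picture. A call takes as long as a camera call. They do not tell look-alikes from the thing itself.
- boxes_of(label, camera): "location" ([row, column] in pixels, amid what is visible of it).
- regions_of(label, camera): "region" (384x512 bool, what is visible of it) and "location" ([row, column] in pixels, amid what is visible of it).
- place_of(label, camera): "location" ([row, column] in pixels: a listed point, or the origin of a listed thing).
The state is a dict: "time": time; "joint_positions": joint angles; "dq": joint speeds; "tau": joint torques, N m; "tool_pos": TCP position; "tcp_rot": TCP orientation; "contact_force": force on the tool from outside, world axes, zero at the start; "moment": the same for the moment, N m; "grip_width": finger opening in mm.
Only numpy, scipy, OpenCV 4.12 (cv2) and the standard library are available. Lean on these libraries where they do the work, as an engineer would, in place of code of your own. Each camera call takes 0.05 s, during which the arm holds its last target.

### The job

A colleague is about to pipette from the tubes in the block incubator: first turn the square tip pot, which was left upside down to drain, mouth-up on the bench about where it stands, and let go of it. Then, to keep the room light off the tubes, lift the incubator's sprung cover only until its lower edge lines up with the black line on the white cheeks beside the hinge, never well past it and without letting it drop. Hold it there, still, and finish while holding it; leave the other things where they are.

Things in the scene. Friction and masses are not known exactly. Their poses are not given: they have to be found in the camera images.
- incubator: Block incubator, light grey housing 300 deep (x) x 240 wide (y) x 88 mm high, fixed on the bench. Origin: centre of its underside; x points from its sloping control panel (front) to its back, z up. Its dark cover is hinged along the back; at each end of the hinge stands a white upright cheek plate 118 x 82 x 5 mm (centred at y = +-114 mm, front edge 95 mm before the hinge axis)
- hinge (a point): Middle of the cover's hinge axis: in the incubator's frame at (125, 0, 88) mm. The axis runs along the incubator's y; the axes are the incubator's
- bar (a point): Middle of the cover's handle: round steel bar, 12 mm diameter, along the incubator's y, 118 mm clear between its posts. Cover shut: 172 mm in front of the hinge axis, 82 mm above it, 42 mm above the cover's flat top, 25 mm behind its front face. Moves with the cover on its arc; the round bar can turn between gripper pads. Its x runs along the cover to the hinge, z square to the cover
- cover (a joint): Opening of the cover in rad: 0 shut, grows as the front rises, to 1.5; its lower edge (in the plane of the hinge axis) meets the lines at 0.61. Shell 197 deep x 212 wide x 40 mm high, 0.2 to 0.45 kg. Spring pushes it shut: 0.48 Nm at 0, plus 0.4 Nm per rad; about 5 N at the bar starts it, up to 12 N straight up holds it at the line. Let go, it slams shut
- line_left (a point): Point on the black line of the left (+y) cheek, 105 mm from the hinge axis (in the incubator's frame at 39, 114, 148 mm). Each line, 3 mm wide and straight, runs out from the hinge axis and slopes up towards the front at 0.61 rad (35 degrees) to the housing's top
- line_right (a point): The same point on the right (-y) cheek (39, -114, 148 mm)
- tube_rack: Bystander: white wire rack 190 x 84 mm with tubes with tan stoppers, 96 mm high, loose. Origin: centre of its underside; x along its length
- cap_pot: Bystander: open yellow plastic pot for used stoppers, 140 x 96 x 113 mm high, loose. Origin: centre of its underside
- slide_tray: Bystander: flat white plastic slide tray 170 x 110 x 24 mm, loose. Origin: centre of its underside
- tip_pot: Empty square plastic pot, 56 x 56 mm and 76 mm tall, walls 2.5 mm, about 90 g, loose. It starts mouth-down. Origin: middle of its open mouth, in the rim's plane; z points from the mouth to the closed end (up at the start, down when the pot stands mouth-up, with the origin then 76 mm above the bench); x and y are square to its flat sides
- pot_middle (a point): Centre of the tip pot, half way (38 mm) between its mouth and its closed end
Not all that is in view belongs to the job. What is shaped like the tip_pot but green or orange is not meant.

How it is judged:
By the outcome, as a careful person would: the job done as asked, in the order asked, and still so for the second after the job is handed in, while the arm keeps its last pose, push and grip.
It also fails if it takes over 67 s, if anything falls off the work surface, if the arm or the gripper's body presses on something with over 40 N, if the wrist force passes 120 N, or if a joint passes its speed limit or range.

## Working session

There is one attempt and no reset: what is moved stays moved. The work goes in short steps, Python scripts to look and compute and a tool call to move; the robot and the scene stay as the last step left them, time stands still between calls to the robot, and variables do not carry over. Pictures are saved under pics/ and viewed, and the job is handed in when it is done.

Besides the shell and the picture viewer there is one more tool, called after ">>>" as a command line: name --argument value ..., lists and objects as JSON in quotes. send_rows: Moves the arm, as the interface text tells. Its arguments: {"type":"object","properties":{"targets":{"type":"array","items":{"type":"array","items":{"type":"array","items":{"type":"number"}}}}},"required":["targets"]}

```bash
mkdir -p pics; ls; python3 - <<'E'
from plant import *
import cv2
o=get_obs(); print(o); print(grasp_offset)
for c in ["scene","side","wrist"]:
    im=capture(c); cv2.imwrite(f"pics/{c}0.png",im[:,:,::-1])
    m=camera_model(c); print(c,m)
    for l in ["tip_pot","incubator","bar","hinge","pot_middle","line_left","line_right","tube_rack","cap_pot","slide_tray"]:
        try: print(l,[(round(d['conf'],2),[round(float(x)) for x in d['location']]) for d in place_of(l,c)])
        except Exception as e: print(l,e)
print(get_obs()['time'])
E
```

```text
pics
{'time': 0.0, 'joint_positions': array([ 1.06700432e+00,  3.42742609e-01,  1.52502028e+00, -3.41262198e-06,
        1.27541586e+00, -1.46011254e-01]), 'dq': array([-1.30065775e-04,  1.42841504e-04, -1.02460490e-04, -1.46696068e-03,
        3.74313502e-06, -7.77953095e-05]), 'tau': array([ 2.74539962e-04, -4.31253433e+01, -2.44212574e+01,  7.18394620e-02,
        5.61128114e-02, -1.38628261e-04]), 'tool_pos': array([183.63646735, 491.39342356, 226.03351603]), 'tcp_rot': array([-3.14002296e+00, -2.27536821e-04,  2.78381272e+00]), 'contact_force': array([-0.46544265, -0.73543802,  0.22339898]), 'moment': array([0.02302881, 0.00585198, 0.03334512]), 'grip_width': 91.84130985254794}
-18.8
scene {'K': array([[484.4433847 ,   0.        , 250.19389235],
       [  0.        , 484.4433847 , 191.51610786],
       [  0.        ,   0.        ,   1.        ]]), 'k1': -0.09552462239753501, 'world_to_cam': array([[ 5.09924181e-02,  9.98690502e-01, -4.12980893e-03,
        -9.57466776e+01],
       [-7.45731311e-01,  4.08264062e-02,  6.64994749e-01,
         2.92108142e+02],
       [ 6.64292545e-
[... 1752 characters left out ...]
,   0.        , 257.46723967],
       [  0.        , 339.81353768, 186.52797146],
       [  0.        ,   0.        ,   1.        ]]), 'k1': -0.05570773201756465, 'world_to_cam': array([[ 3.49967939e-01,  9.36761678e-01, -2.62042211e-05,
        -5.25525603e+02],
       [-9.00861285e-01,  3.36548121e-01, -2.74197571e-01,
         3.45773532e+01],
       [-2.56848957e-01,  9.59839650e-02,  9.61673381e-01,
        -3.89589060e+02],
       [ 0.00000000e+00,  0.00000000e+00,  0.00000000e+00,
         1.00000000e+00]])}
tip_pot [(0.74, [300, 333]), (0.73, [270, 187])]
incubator []
bar []
hinge []
pot_middle [(0.58, [318, 343])]
line_left []
line_right []
tube_rack []
cap_pot []
slide_tray []
1.65
```

```bash
python3 - <<'E'
import cv2
a=cv2.imread("pics/scene0.png"); b=cv2.imread("pics/side0.png")
cv2.imwrite("pics/scene0_c.png",cv2.resize(a[110:320,60:440],None,fx=2.1,fy=2.1,interpolation=cv2.INTER_CUBIC))
cv2.imwrite("pics/side0_c.png",cv2.resize(b[100:384,120:420],None,fx=2.1,fy=2.1,interpolation=cv2.INTER_CUBIC))
E
```

```text
(no output)
```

View pics/scene0_c.png

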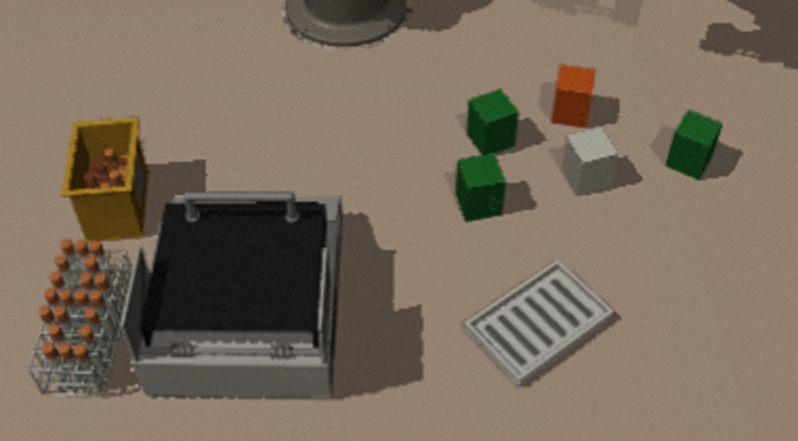

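View pics/side0_c.png

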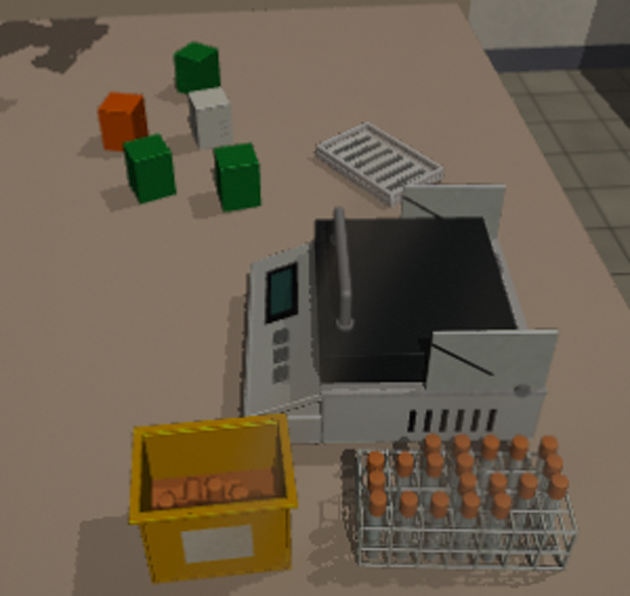

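View pics/wrist0.png

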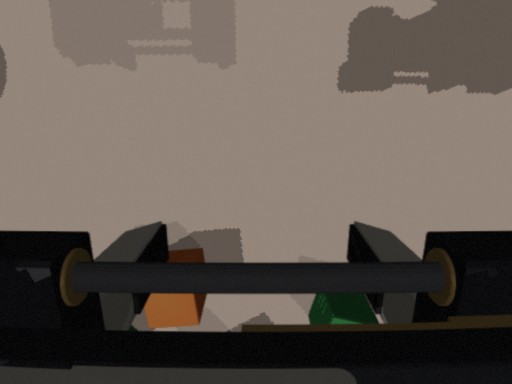

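```bash
cat > h.py <<'E'
import numpy as np, cv2
from scipy.spatial.transform import Rotation as R
from scipy.optimize import least_squares
def proj(m,P):
    P=np.atleast_2d(P); M=m['world_to_cam']; c=P@M[:3,:3].T+M[:3,3]
    s=np.c_[c[:,0],-c[:,1]]/(-c[:,2:3]); r2=(s**2).sum(1,keepdims=True); s=s*(1+m['k1']*r2)
    K=m['K']; return s@K[:2,:2].T+K[:2,2]   # col,row
def ray(m,uv):
    K=m['K']; d=(np.array(uv,float)-K[:2,2])/[K[0,0],K[1,1]]; s=d.copy()
    for _ in range(20): s=d/(1+m['k1']*(s@s))
    M=m['world_to_cam']; Rm=M[:3,:3]; v=Rm.T@np.array([s[0],-s[1],-1]); return -Rm.T@M[:3,3], v/np.linalg.norm(v)
def tri(obs):
    A=np.zeros((3,3));b=np.zeros(3)
    for m,uv in obs:
        o,d=ray(m,uv);Q=np.eye(3)-np.outer(d,d);A+=Q;b+=Q@o
    return np.linalg.solve(A,b)
def onz(m,uv,z):
    o,d=ray(m,uv); return o+d*(z-o[2])/d[2]
def boxpts(w,d,h): return np.array([[sx*w/2,sy*d/2,z] for sx in(-1,1) for sy in(-1,1) for z in(0,h)])
def hullmask(uv,shape=(384,512),S=4):
    im=np.zeros((shape[0]*S,shape[1]*S),np.uint8); h=cv2.convexHull(((uv+.5)*S).astype(np.float32)).astype(np.int32)
    cv2.fillConvexPoly(im,h,255); return cv2.resize(im,(shape[1],shape[0]),interpolation=cv2.INTER_AREA)/255.
E
python3 - <<'E'
from h import *
from plant import *
ms={c:camera_model(c) for c in["scene","side","wrist"]}
w=ms["wrist"]; o=get_obs()
Rt=R.from_euler('xyz',o['tcp_rot']).as_matrix(); M=w['world_to_cam']; cp=-M[:3,:3].T@M[:3,3]
print("cam in tool",Rt.T@(cp-o['tool_pos']))
print("tool axes\n",Rt)
# others: rough positions at z=38
for n,uv in dict(white=(341,187),g1=(295,168),g2=(288,199),g3=(390,178),or_=(333,155)).items(): print(n,onz(ms["scene"],uv,38)[:2].round())
for n,uv in dict(white=(220,156),g1=(191,181),g2=(233,184),g3=(214,133),or_=(178,158)).items(): print(n,onz(ms["side"],uv,38)[:2].round())
# incubator
P=dict(bar=[-47,0,170],hinge=[125,0,88],line_left=[39,114,148],line_right=[39,-114,148],incubator=[0,0,0])
D=dict(scene=dict(bar=(172,205),hinge=(171,276),line_left=(214,237),line_right=(125,236),incubator=(179,256)),
 side=dict(bar=(283,216),hinge=(360,242),line_left=(314,196),line_right=(326,263),incubator=(299,270)))
for n in P: print(n,tri([(ms["scene"],D["scene"][n]),(ms["side"],D["side"][n])]).round())
def f(p):
    Rz=R.from_euler('z',p[2]).as_matrix(); r=[]
    for c in D:
        for n in D[c]: r+=list(proj(ms[c],Rz@np.array(P[n])+[p[0],p[1],0])[0]-D[c][n])
    return np.array(r)
s=least_squares(f,[600,-100,0],loss='soft_l1',x_scale=[100,100,.1]); print(s.x,s.fun.reshape(-1,2).round(1))
# regions
for c in["scene","side"]:
    capture(c)
    for l in ["tip_pot","incubator"]:
        rr=regions_of(l,c); 
        for i,d in enumerate(rr): print(c,l,round(d['conf'],2),np.round(d['location']),d['region'].sum()); np.save(f"reg_{c}_{l}_{i}.npy",d['region'])
E
```

```text
cam in tool [  73.68560652    0.5184617  -157.37763456]
tool axes
 [[-9.36677535e-01  3.50193080e-01  4.91614683e-05]
 [ 3.50193083e-01  9.36677531e-01  8.93310108e-05]
 [-1.47653409e-05  1.00890357e-04 -9.99999995e-01]]
white [426. 357.]
g1 [336. 223.]
g2 [466. 187.]
g3 [396. 521.]
or_ [283. 356.]
white [428. 352.]
g1 [340. 212.]
g2 [469. 186.]
g3 [403. 517.]
or_ [287. 351.]
bar [ 582. -139.  174.]
hinge [ 758. -145.   95.]
line_left [672. -30. 142.]
line_right [ 657. -258.  147.]
incubator [ 627. -138.   -1.]
[ 6.27699599e+02 -1.39726352e+02 -5.09451280e-02] [[ 1.5 -0.9]
 [-0.4  0.1]
 [ 1.2 -1.9]
 [ 2.4 -0.9]
 [ 0.2 -1. ]
 [ 0.5  2.5]
 [-3.3  2.1]
 [ 1.1 -1.7]
 [ 4.4  0.8]
 [ 1.7  1. ]]
scene tip_pot 0.97 [167. 296.] 620
scene tip_pot 0.95 [180. 388.] 559
scene tip_pot 0.76 [186. 340.] 651
scene tip_pot 0.63 [154. 333.] 485
scene tip_pot 0.59 [201. 286.] 637
scene incubator 0.88 [255. 172.] 9340
scene incubator 0.44 [186. 340.] 641
side tip_pot 0.88 [181. 190.] 639
side tip_pot 0.75 [157. 222.] 522
side tip_pot 0.73 [158. 176.] 549
side tip_pot 0.71 [132. 209.] 444
side tip_pot 0.66 [183. 230.] 639
side tip_pot 0.29 [337. 218.] 5514
side incubator 0.72 [258. 312.] 14314
```

```bash
python3 - <<'E'
from h import *
from plant import *
ms={c:camera_model(c) for c in["scene","side"]}
mk={"scene":np.load("reg_scene_tip_pot_2.npy"),"side":np.load("reg_side_tip_pot_1.npy")}
B=boxpts(56,56,76)
best=[]
def cost(p,per=False):
    e=[]
    for c in mk:
        P=B@R.from_euler('z',p[2]).as_matrix().T+[p[0],p[1],0]
        h=hullmask(proj(ms[c],P)); e.append(np.abs(h-mk[c]).sum()/mk[c].sum())
    return e if per else sum(e)
from scipy.optimize import minimize
for y0 in np.radians(range(-45,45,10)):
    s=minimize(cost,[427,355,y0],method='Nelder-Mead',options=dict(initial_simplex=[[427,355,y0],[432,355,y0],[427,360,y0],[427,355,y0+.1]],maxiter=120))
    best.append((s.fun,s.x))
best.sort(key=lambda t:t[0])
for b in best[:4]: print(b[0],b[1][:2],np.degrees(b[1][2]))
print(cost(best[0][1],True)); np.save("pot.npy",best[0][1])
im=cv2.imread("pics/scene0.png"); sd=cv2.imread("pics/side0.png")
out=[]
for c,i,(u,v) in (("scene",im,(341,187)),("side",sd,(221,156))):
    S=8; cr=cv2.resize(i[v-28:v+28,u-28:u+28],None,fx=S,fy=S,interpolation=cv2.INTER_CUBIC)
    p=best[0][1]; P=B@R.from_euler('z',p[2]).as_matrix().T+[p[0],p[1],0]; q=((proj(ms[c],P)-[u-28,v-28]+.5)*S).astype(int)
    for a in range(8):
        for b in range(a+1,8):
            if ((a^b)&(a^b)-1)==0: cv2.line(cr,tuple(map(int,q[a])),tuple(map(int,q[b])),(0,0,255),1)
    out.append(cr[:,:400])
cv2.imwrite("pics/potfit.png",np.hstack(out))
for c in ms: 
    d=place_of("slide_tray",c); print(c,[(x['conf'],onz(ms[c],x['location'][::-1],0)[:2].round()) for x in d])
E
```

```text
0.11152333384225027 [425.77249133 353.68632558] 14.98311910432399
0.11267566722647532 [425.71311163 353.4200284 ] -75.46884765260228
0.11267566722647532 [425.64912023 353.48305041] 14.628698721032132
0.11267566722647532 [425.72329847 353.42945318] 14.485957510482063
[np.float64(0.06101623445076955), np.float64(0.05050709939148073)]
scene [(0.68, array([683., 253.])), (0.25, array([557., -50.]))]
side [(0.73, array([ 624., -141.])), (0.71, array([698., 246.]))]
```

View pics/potfit.png

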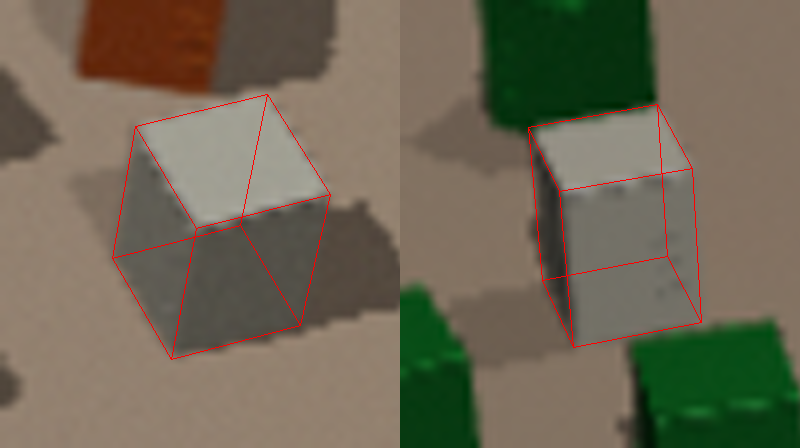

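>>> send_rows --targets '[[[0,0,34,-172,-28,0,-1],[0,0,34,-172,-28,0,-1],[0,0,34,-172,-28,0,-1],[0,0,34,-172,-28,0,-1],[0,0,34,-172,-28,0,-1]]]'

```text
time: 2.47
tool_pos: [340.0, 402.4, 226.7]
tcp_rot: [3.14, 0.002, 2.18]
contact_force: [0.0, 0.0, -0.1]
grip_width: 91.7
```

```bash
cat > st.py <<'E'
from plant import *
import numpy as np, json
o=get_obs(); print(round(o['time'],2),o['joint_positions'].round(4).tolist(),o['tool_pos'].round(1),o['tcp_rot'].round(4),o['contact_force'].round(1),round(o['grip_width'],1))
open('log.jsonl','a').write(json.dumps([o['joint_positions'].tolist(),o['tool_pos'].tolist(),o['tcp_rot'].tolist()])+"\n")
E
python3 st.py
```

```text
2.47 [0.7251, 0.3449, 1.5199, -0.0023, 1.2756, 0.1167] [340.  402.4 226.7] [3.1401e+00 2.0000e-03 2.1799e+00] [ 0.   0.  -0.1] 91.7
```

>>> send_rows --targets '[[[0,0,20,-88,43,0,-1],[0,0,20,-88,43,0,-1],[0,0,20,-88,43,0,-1]]]'

```text
time: 2.72
tool_pos: [425.3, 356.1, 226.6]
tcp_rot: [3.14, 0.001, 1.832]
contact_force: [0.2, -0.5, -0.6]
grip_width: 91.8
```

```bash
python3 st.py
```

```text
2.72 [0.5599, 0.396, 1.4424, -0.0017, 1.3018, 0.2989] [425.3 356.1 226.6] [3.1398e+00 1.1000e-03 1.8322e+00] [ 0.2 -0.5 -0.6] 91.8
```

>>> send_rows --targets '[[[0,21,0,0,0,0,-1],[0,21,0,0,0,0,-1],[0,21,0,0,0,0,-1],[0,21,0,0,0,0,-1]]]'

```text
time: 3.05
tool_pos: [422.2, 356.0, 225.8]
tcp_rot: [-3.14, -0.371, 1.836]
contact_force: [-0.2, 0.5, -0.1]
grip_width: 91.7
```

```bash
python3 st.py
```

```text
3.05 [0.3469, 0.3434, 1.5875, 0.3965, 1.2085, -0.06] [422.2 356.  225.8] [-3.1396 -0.3706  1.8356] [-0.2  0.5 -0.1] 91.7
```

```bash
cat > kin.py <<'E'
from h import *
import json
def Rz(a): return R.from_euler('z',a).as_matrix()
def Ry(a): return R.from_euler('y',a).as_matrix()
def fk(q,p):
    # p: h,a2,a3,L,b(lateral), e(elbow offset), s(shoulder x), w
    h,a2,a3,L,b,e,s,w=p
    T=Rz(q[0]); x=np.array([0,0,h])+T@[s,b,0]
    T=T@Ry(q[1]); x=x+T@[0,0,a2]
    T=T@Ry(q[2]); x=x+T@[e,0,a3]
    T=T@Rz(q[3]); T=T@Ry(q[4]); x=x+T@[w,0,L]
    T=T@Rz(q[5])
    return x,T
E
python3 - <<'E'
from kin import *
D=[json.loads(l) for l in open('log.jsonl')]
D.insert(0,([1.06700432e+00,3.42742609e-01,1.52502028e+00,-3.4e-06,1.27541586e+00,-1.46011254e-01],[183.63646735,491.39342356,226.03351603],[-3.14002296,-2.27536821e-04,2.78381272]))
for q,t,r in D:
    x,T=fk(q,[0]*8); Rt=R.from_euler('xyz',r).as_matrix(); print((T.T@Rt).round(3).tolist())
p0=np.array([300,420,420,200,76,0,0,0.])
f=lambda p:np.r_[np.concatenate([fk(q,p)[0]-t for q,t,r in D]),(p-p0)*.003]
s=least_squares(f,p0); print(s.x.round(1),f(s.x)[:-8].round(1))
E
```

```text
[[0.0, -1.0, 0.0], [1.0, 0.0, -0.0], [0.0, 0.0, 1.0]]
[[0.0, -1.0, 0.0], [1.0, 0.0, 0.0], [-0.0, 0.0, 1.0]]
[[0.0, -1.0, 0.0], [1.0, 0.0, 0.0], [-0.0, 0.0, 1.0]]
[[0.0, -1.0, 0.0], [1.0, 0.0, 0.0], [-0.0, 0.0, 1.0]]
[222.8 505.  379.6 316.3  76.4  47.1   5.2   4.7] [ 0.  0.  0.  0.  0. -0. -0. -0.  0. -0. -0. -0.]
```

>>> send_rows --targets '[[[0,28,0,20,0,20,-1],[0,28,0,20,0,20,-1],[0,28,0,20,0,20,-1],[0,28,0,20,0,20,-1]]]'

```text
time: 3.38
tool_pos: [414.2, 384.0, 215.8]
tcp_rot: [3.139, -0.859, 1.844]
contact_force: [-0.0, 0.4, -0.4]
grip_width: 92.2
```

```bash
python3 st.py; cat > ik.py <<'E'
from kin import *
D=[json.loads(l) for l in open('log.jsonl')]
D.insert(0,([1.06700432e+00,3.42742609e-01,1.52502028e+00,-3.4e-06,1.27541586e+00,-1.46011254e-01],[183.63646735,491.39342356,226.03351603],[-3.14002296,-2.27536821e-04,2.78381272]))
p0=np.array([300,420,420,200,76,0,0,0.])
f=lambda p:np.r_[np.concatenate([fk(q,p)[0]-t for q,t,r in D]),(p-p0)*.003]
PP=least_squares(f,p0).x; RES=np.abs(f(PP)[:-8]).max()
C=np.array([[0,-1,0],[1,0,0],[0,0,1.]])
lo=np.array([-2.53,-.77,.04,-1,.28,-3.11]);hi=np.array([2.53,2.02,2.7,4.14,2.66,3.11])
def ik(x,Rt,q0=(.5,.5,1.6,.2,1.2,0)):
    g=lambda q:np.r_[(fk(q,PP)[0]-x)/100,(fk(q,PP)[1]@C-Rt).ravel()]
    b=None
    for s in (q0,(.5,.5,1.6,1.,1.2,0),(.5,.5,1.6,-1.,1.2,0)):
        r=least_squares(g,s)
        if b is None or r.cost<b.cost-1e-6: b=r
    q=b.x; q[[0,3,5]]=(q[[0,3,5]]+np.pi)%(2*np.pi)-np.pi
    return q,b.cost,np.minimum(q-lo,hi-q).min()
def pose(gp,xaz,tilt,spin=0,go=-18.8):
    """grasp point gp; tool x azimuth xaz deg when down; tilt deg about tool y (+: tool z toward tool x)"""
    a=np.radians(xaz); X=np.array([np.cos(a),np.sin(a),0]);Z=np.array([0,0,-1.]);Y=np.cross(Z,X)
    Rt=np.c_[X,Y,Z]@Ry(np.radians(tilt))@Rz(np.radians(spin)); return np.array(gp)-Rt@[0,0,go],Rt
E
python3 - <<'E'
from ik import *
print(PP.round(1),RES)
for gp in ([426,354,40],[480,330,30],[426,300,30]):
  for t in (-50,-45,-40,-35,-30,0,30,45,50,55,60,70):
    q,c,m=ik(*pose(gp,105,t)); print(gp,t,q.round(2),round(c,4),round(m,2))
E
```

```text
3.38 [0.1547, 0.4364, 1.7531, 0.9113, 1.258, -0.5559] [414.2 384.  215.8] [ 3.1393 -0.8587  1.8443] [-0.   0.4 -0.4] 92.2
[2.232e+02 5.058e+02 3.797e+02 3.180e+02 7.640e+01 4.640e+01 1.000e-01
 1.000e-01] 0.013608526546988742
[426, 354, 40] -50 [ 0.89  0.97  1.3  -0.67  1.51  0.9 ] 0.0 0.33
[426, 354, 40] -45 [ 0.87  0.92  1.34 -0.63  1.43  0.88] 0.0 0.37
[426, 354, 40] -40 [ 0.85  0.88  1.38 -0.58  1.36  0.85] 0.0 0.42
[426, 354, 40] -35 [ 0.82  0.84  1.42 -0.53  1.28  0.82] 0.0 0.47
[426, 354, 40] -30 [ 0.79  0.8   1.46 -0.48  1.21  0.77] 0.0 0.52
[426, 354, 40] 0 [ 0.55  0.64  1.68 -0.    0.83  0.29] 0.0 0.55
[426, 354, 40] 30 [ 0.27  0.65  1.83  0.76  0.82 -0.56] 0.0 0.54
[426, 354, 40] 45 [ 0.15  0.73  1.86  1.01  0.98 -0.89] 0.0 0.7
[426, 354, 40] 50 [ 0.11  0.77  1.86  1.07  1.04 -0.98] 0.0 0.76
[426, 354, 40] 55 [ 0.08  0.81  1.86  1.12  1.11 -1.05] 0.0 0.83
[426, 354, 40] 60 [ 0.05  0.86  1.86  1.16  1.18 -1.12] 0.0 0.84
[426, 354, 40] 70 [ 0.01  0.96  1.84  1.22  1.33 -1.22] 0.0 0.86
[480, 330, 30] -50 [ 0.81  1.    1.26 -0.72  1.47  0.84] 0.0 0.28
[480, 330, 30] -45 [ 0.79
[... 775 characters left out ...]
5 [ 0.81  0.88  1.49 -0.67  1.32  0.91] 0.0 0.33
[426, 300, 30] -40 [ 0.79  0.84  1.52 -0.63  1.25  0.87] 0.0 0.37
[426, 300, 30] -35 [ 0.76  0.8   1.56 -0.58  1.17  0.83] 0.0 0.42
[426, 300, 30] -30 [ 0.72  0.76  1.59 -0.53  1.1   0.78] 0.0 0.47
[426, 300, 30] 0 [ 0.47  0.61  1.78 -0.    0.75  0.2 ] 0.0 0.47
[426, 300, 30] 30 [ 0.17  0.65  1.89  0.75  0.82 -0.68] 0.0 0.54
[426, 300, 30] 45 [ 0.04  0.74  1.9   0.96  1.   -0.97] 0.0 0.72
[426, 300, 30] 50 [ 0.    0.78  1.89  1.01  1.06 -1.05] 0.0 0.78
[426, 300, 30] 55 [-0.03  0.83  1.89  1.05  1.13 -1.11] 0.0 0.81
[426, 300, 30] 60 [-0.05  0.87  1.88  1.08  1.2  -1.17] 0.0 0.82
[426, 300, 30] 70 [-0.1   0.97  1.85  1.13  1.35 -1.26] 0.0 0.85
```

```bash
cat >> ik.py <<'E'
def rel(x,Rt,o):
    R0=R.from_euler('xyz',o['tcp_rot']).as_matrix(); rv=np.degrees(R.from_matrix(R0.T@Rt).as_rotvec()); d=R0.T@(x-o['tool_pos'])
    print("turn",rv.round(1),"shift",d.round(1),"rows>=",round(max(np.linalg.norm(rv)/7.16,np.linalg.norm(d)/41.7),1)); return rv,d
def back(P,s): return P[0]-P[1][:,2]*s,P[1]
E
python3 - <<'E'
from ik import *
from plant import get_obs
o=get_obs()
A=pose([426,354,48],105,38)
rel(*back(A,105),o); rel(*A,o)
W=[510,375,30]
for n,g,az,ts in (("A",[426,354,48],105,(38,)),("Wlay",W,105,(-50,)),("Wlay",W,75,(38,-50,)),("B",W,105,(45,)),("B",W,75,(45,)),("F",[445,360,40],65,(-45,-30)),("F",[445,360,40],75,(-45,-30))):
    for t in ts: q,c,m=ik(*pose(g,az,t)); print(n,az,t,q.round(2),round(c,4),round(m,2))
E
```

```text
turn [ -0.3 -11.2   0.5] shift [-131.2    2.6    0.8] rows>= 3.1
turn [ -0.3 -11.2   0.5] shift [-151.6    3.1  103.8] rows>= 4.4
A 105 38 [ 0.2   0.67  1.84  0.9   0.9  -0.73] 0.0 0.62
Wlay 105 -50 [ 0.82  1.08  1.05 -0.71  1.58  0.77] 0.0 0.29
Wlay 75 38 [ 0.25  0.7   1.86  1.25  0.6  -0.57] 0.0 0.32
Wlay 75 -50 [ 0.72  1.23  0.67 -0.48  1.97  0.96] 0.0 0.52
B 105 45 [ 0.16  0.84  1.6   0.94  1.05 -0.74] 0.0 0.77
B 75 45 [ 0.2   0.74  1.91  1.48  0.69 -0.84] 0.0 0.41
F 65 -45 [ 0.7   1.08  0.96 -0.31  1.83  1.17] 0.0 0.69
F 65 -30 [ 0.66  0.92  1.18 -0.23  1.52  1.17] 0.0 0.77
F 75 -45 [ 0.74  1.05  1.02 -0.4   1.76  1.07] 0.0 0.6
F 75 -30 [ 0.7   0.9   1.22 -0.29  1.46  1.06] 0.0 0.71
```

>>> send_rows --targets '[[[0,-11.2,0.5,-131,2.6,1,-1],[0,-11.2,0.5,-131,2.6,1,-1],[0,-11.2,0.5,-131,2.6,1,-1],[0,-11.2,0.5,-131,2.6,1,-1],[0,-11.2,0.5,-131,2.6,1,-1]]]'

```text
time: 3.8
tool_pos: [439.1, 301.5, 114.0]
tcp_rot: [-3.128, -0.659, 1.826]
contact_force: [-0.1, -0.1, 0.5]
grip_width: 91.6
```

```bash
python3 st.py; python3 - <<'E'
from ik import *
from plant import *
import cv2
o=get_obs(); print(RES)
rel(*pose([426,354,48],105,38),o)
m=camera_model("wrist"); im=capture("wrist"); cv2.imwrite("pics/w1.png",im[:,:,::-1])
p=np.load("pot.npy"); P=boxpts(56,56,76)@Rz(p[2]).T+[p[0],p[1],0]; print(proj(m,P).round())
E
```

```text
3.8 [0.0762, 0.5293, 1.798, 0.7384, 1.1001, -0.6267] [439.1 301.5 114. ] [-3.1279 -0.6589  1.8262] [-0.1 -0.1  0.5] 91.6
0.010387332139941918
turn [-0.6  0.2 -0.3] shift [  2.4   1.9 104.1] rows>= 2.5
[[226. 241.]
 [215. 215.]
 [228. 180.]
 [219. 138.]
 [292. 241.]
 [302. 215.]
 [290. 180.]
 [299. 138.]]
```

View pics/w1.png

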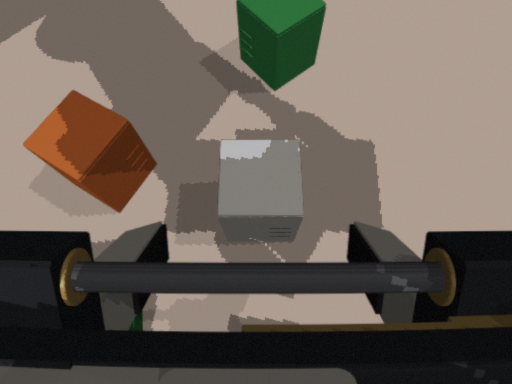

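The wrist view shows the white pot at columns 219–302, rows 138–240, matching the projected fit. Orange sits to its left (90,150) and green above (280,40), neither between the fingers. Approaching and gripping.

>>> send_rows --targets '[[[0,0,0,2,2,40,-1],[0,0,0,2,2,75,-1],[0,0,0,2,2,104,-1],[0,0,0,2,2,104,-1],[0,0,0,2,2,104,1]]]'

```text
time: 4.27
tool_pos: [422.9, 367.3, 35.2]
tcp_rot: [-3.133, -0.66, 1.833]
contact_force: [0.1, -0.6, -0.5]
grip_width: 88.2
```

>>> send_rows --targets '[[[0,0,0,0,0,0,1],[0,0,0,0,0,0,1],[0,0,0,0,0,0,1],[0,0,0,0,0,0,1],[0,0,0,0,0,0,1]]]'

```text
time: 4.68
tool_pos: [424.6, 365.3, 35.5]
tcp_rot: [-3.135, -0.66, 1.831]
contact_force: [-1.5, 0.1, 0.7]
grip_width: 56.3
```

```bash
python3 st.py; python3 - <<'E'
from ik import *
from plant import *
o=get_obs()
rel(*pose([426,354,88],105,38),o)
rel(*pose([510,375,95],95,-50),o)
rel(*pose([510,375,95],95,-5),o)
E
```

```text
4.68 [0.2054, 0.6701, 1.8347, 0.8841, 0.9125, -0.7146] [424.6 365.3  35.5] [-3.1354 -0.6599  1.8305] [-1.5  0.1  0.7] 56.3
turn [-0.3  0.2 -0.1] shift [ 23.3  -1.7 -29.6] rows>= 0.9
turn [  0.9 -87.5  11.1] shift [  7.9  82.3 -54.4] rows>= 12.3
turn [ -3.2 -42.7   9.8] shift [ 13.8  84.5 -41.4] rows>= 6.1
```

>>> send_rows --targets '[[[0,0,0,31,0,-39,1],[0,0,0,31,0,-39,1],[0,0,0,31,20,-39,1],[-1,-10,2,27,45,-40,1],[-2,-20,4,20,84,-41,1]]]'

```text
time: 5.1
tool_pos: [503.7, 376.6, 79.6]
tcp_rot: [-3.128, -0.429, 1.776]
contact_force: [-0.3, -0.1, -1.1]
grip_width: 55.8
```

```bash
python3 st.py; python3 - <<'E'
from ik import *
from plant import *
o=get_obs()
rel(*pose([510,375,95],95,-10),o)
rel(*pose([510,375,80],95,-50),o)
E
```

```text
5.1 [0.3038, 0.6431, 1.5506, 0.522, 0.9856, -0.2059] [503.7 376.6  79.6] [-3.1277 -0.4294  1.7763] [-0.3 -0.1 -1.1] 55.8
turn [ -1.6 -34.5   7.1] shift [-6.8  5.4  0.2] rows>= 4.9
turn [  0.9 -74.5   7.6] shift [-20.4   4.2   3.4] rows>= 10.5
```

>>> send_rows --targets '[[[-1.6,-34.5,7.1,-7,5,0,1],[-1.6,-34.5,7.1,-7,5,0,1],[-1.6,-34.5,7.1,-7,5,0,1],[-1.6,-34.5,7.1,-7,5,0,1],[-1.6,-34.5,7.1,-7,5,0,1]]]'

```text
time: 5.52
tool_pos: [510.4, 373.2, 77.8]
tcp_rot: [3.138, 0.174, 1.659]
contact_force: [-0.1, 0.3, -2.0]
grip_width: 55.8
```

```bash
python3 - <<'E'
from ik import *
from plant import *
o=get_obs()
rel(*pose([510,375,95],95,-50),o)
E
```

```text
turn [  0.2 -40.   -0. ] shift [-13.3  -0.3  -2.8] rows>= 5.6
```

>>> send_rows --targets '[[[0,-35,0,-12,0,-2.5,1],[0,-35,0,-12,0,-2.5,1],[0,-35,0,-12,0,-2.5,1],[0,-35,0,-12,0,-2.5,1],[0,-35,0,-12,0,-2.5,1]]]'

```text
time: 5.93
tool_pos: [510.6, 362.5, 81.3]
tcp_rot: [3.14, 0.785, 1.661]
contact_force: [1.1, -0.2, -1.6]
grip_width: 55.9
```

```bash
python3 st.py; python3 - <<'E'
from ik import *
from plant import *
import cv2
o=get_obs()
rel(*pose([510,375,45],95,-50),o)
rel(*pose([510,375,30],95,-50),o)
for c in("side","scene"): cv2.imwrite(f"pics/{c}1.png",cv2.resize(capture(c)[100:292,120:420,::-1],None,fx=2.4,fy=2.4))
E
```

```text
5.93 [0.7746, 1.0045, 0.9585, -0.5871, 1.7125, 0.7623] [510.6 362.5  81.3] [3.1398 0.7846 1.6606] [ 1.1 -0.2 -1.6] 55.9
turn [ 0.2 -5.   0.1] shift [32.9  0.4 35.6] rows>= 1.2
turn [ 0.2 -5.   0.1] shift [43.5  0.4 46.2] rows>= 1.5
```

View pics/side1.png

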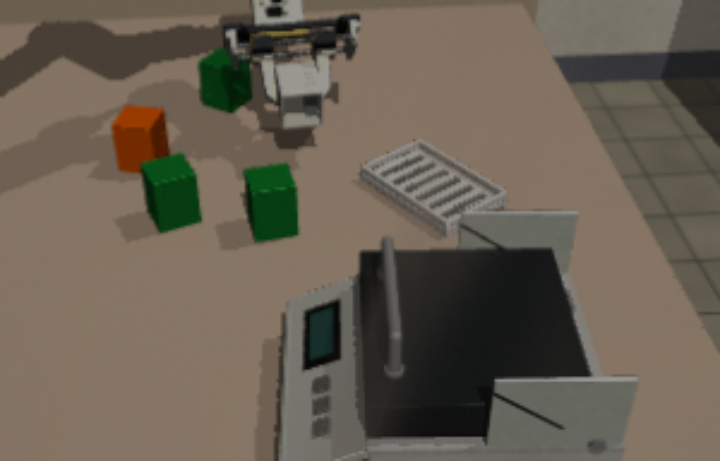

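```bash
python3 - <<'E'
from ik import *
from plant import *
o=get_obs()
rel(*pose([510,375,36],95,-52),o)
rel(*pose([510,375,30],95,-52),o)
E
```

```text
turn [ 0.  -7.   0.6] shift [34.2  3.  38.2] rows>= 1.2
turn [ 0.  -7.   0.6] shift [38.5  3.1 42.4] rows>= 1.4
```

>>> send_rows --targets '[[[0,-4,0.3,17,1.5,19,1],[0,-7,0.6,34,3,38,1],[0,-7,0.6,36,3,40,1],[0,-7,0.6,38.5,3,42.4,1],[0,-7,0.6,38.5,3,42.4,1]]]'

```text
time: 6.45
tool_pos: [514.7, 359.1, 24.7]
tcp_rot: [3.128, 0.899, 1.643]
contact_force: [-0.3, 0.0, -0.9]
grip_width: 55.7
```

```bash
python3 st.py
```

```text
6.45 [0.7913, 1.1389, 0.8978, -0.6518, 1.7435, 0.8165] [514.7 359.1  24.7] [3.1282 0.8988 1.6431] [-0.3  0.  -0.9] 55.7
```

>>> send_rows --targets '[[[0,0,0,0,0,0,1],[0,0,0,0,0,0,1]]]'

```text
time: 6.62
tool_pos: [515.2, 359.9, 26.6]
tcp_rot: [3.124, 0.898, 1.64]
contact_force: [0.4, 0.3, -1.0]
grip_width: 56.2
```

```bash
python3 - <<'E'
from ik import *
from plant import *
o=get_obs();print(o['contact_force'])
rel(*pose([510,375,29],95,-52),o)
E
```

```text
[ 0.40612086  0.31317486 -1.01957731]
turn [ 0.2 -0.6 -0.7] shift [ 7.6 -4.   5.1] rows>= 0.2
```

>>> send_rows --targets '[[[0,0,0,3.1,0,2.5,1],[0,0,0,5.5,0,4.3,1],[0,0,0,7,0,5.5,1],[0,0,0,7,0,5.5,1]]]'

```text
time: 6.95
tool_pos: [514.4, 359.7, 16.6]
tcp_rot: [3.126, 0.903, 1.643]
contact_force: [-0.0, 1.9, 8.3]
grip_width: 56.0
```

```bash
python3 st.py
```

```text
6.95 [0.7935, 1.1519, 0.8951, -0.6539, 1.7385, 0.8238] [514.4 359.7  16.6] [3.1262 0.9032 1.6428] [-0.   1.9  8.3] 56.0
```

>>> send_rows --targets '[[[0,0,0,-0.5,0,-0.5,-1],[0,0,0,-0.5,0,-0.5,-1],[0,0,0,-0.5,0,-0.5,-1],[0,0,0,-0.5,0,-0.5,-1],[0,0,0,-0.5,0,-0.5,-1]]]'

```text
time: 7.37
tool_pos: [513.9, 359.4, 14.8]
tcp_rot: [3.131, 0.903, 1.646]
contact_force: [0.2, 0.6, -0.3]
grip_width: 84.9
```

>>> send_rows --targets '[[[0,0,0,0,0,-30,-1],[0,0,0,0,0,-70,-1],[0,0,0,0,0,-110,-1],[0,0,0,-20,0,-140,-1]]]'

```text
time: 7.7
tool_pos: [502.9, 459.0, 115.8]
tcp_rot: [3.136, 0.904, 1.653]
contact_force: [-0.6, 0.0, -0.3]
grip_width: 91.8
```

```bash
python3 st.py; python3 - <<'E'
from ik import *
from plant import *
o=get_obs();print(RES)
for c in("side","scene"):
    m=camera_model(c); im=capture(c)
    for l in("pot_middle","tip_pot"):
        print(c,l,[(round(d['conf'],2),np.round(d['location']),onz(m,d['location'][::-1],28)[:2].round()) for d in place_of(l,c)])
    for i,d in enumerate(regions_of("tip_pot",c)): print(np.round(d['location']),onz(m,d['location'][::-1],28)[:2].round()); np.save(f"r2_{c}_{i}.npy",d['region'])
    cv2.imwrite(f"pics/{c}2.png",im[:,:,::-1])
m=camera_model("wrist"); cv2.imwrite("pics/w2.png",capture("wrist")[:,:,::-1])
a=cv2.imread("pics/side2.png")[100:230,150:350];b=cv2.imread("pics/scene2.png")[110:240,260:430]
cv2.imwrite("pics/both2.png",np.hstack([cv2.resize(a,None,fx=2.1,fy=2.1),cv2.resize(b,None,fx=2.1,fy=2.1)]))
rel(*back(pose([510,375,31],95,45),130),o)
E
```

```text
7.7 [0.8849, 1.2341, 0.4188, -0.6923, 2.1044, 0.6311] [502.9 459.  115.8] [3.1363 0.9036 1.653 ] [-0.6  0.  -0.3] 91.8
0.0006612062829702836
side pot_middle [(0.97, array([154., 246.]), array([516., 374.])), (0.84, array([181., 191.]), array([338., 226.])), (0.68, array([159., 179.]), array([289., 358.])), (0.64, array([132., 211.]), array([391., 548.])), (0.61, array([184., 233.]), array([468., 200.]))]
side tip_pot [(0.96, array([191., 193.]), array([349., 171.])), (0.84, array([160., 245.]), array([513., 334.])), (0.75, array([197., 233.]), array([467., 134.])), (0.73, array([143., 213.]), array([401., 461.])), (0.64, array([166., 178.]), array([289., 315.]))]
[155. 176.] [273. 388.]
[155. 248.] [523. 367.]
[134. 209.] [384. 528.]
[185. 232.] [466. 194.]
[182. 193.] [346. 220.]
[259. 310.] [ 650. -129.]
scene pot_middle [(0.88, array([212., 347.]), array([518., 361.])), (0.82, array([200., 289.]), array([463., 190.])), (0.75, array([168., 294.]), array([326., 222.])), (0.62, array([156., 335.]), array([277., 365.])), (0.62, array([179., 388.]), array([391., 519.]))]
scene tip_pot [(0.92, array([209., 334.]), array([506., 324.])), (0.84, array([187., 386.]), array([424., 505.])), (0.68, array([162., 332.]), array([307., 349.])), (0.59, array([207., 285.]), array([488., 177.])), (0.58, array([176., 293.]), array([360., 215.]))]
[211. 344.] [516. 353.]
[154. 330.] [266. 351.]
[183. 390.] [411. 521.]
[201. 288.] [465. 188.]
[166. 294.] [318. 222.]
[237. 171.] [ 582. -162.]
turn [ 0.2 96.8 -0.1] shift [-9.600e+01 -1.000e-01  1.318e+02] rows>= 13.5
```

View pics/both2.png

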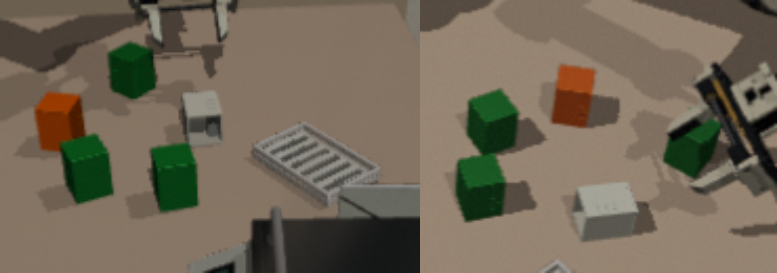

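View pics/w2.png

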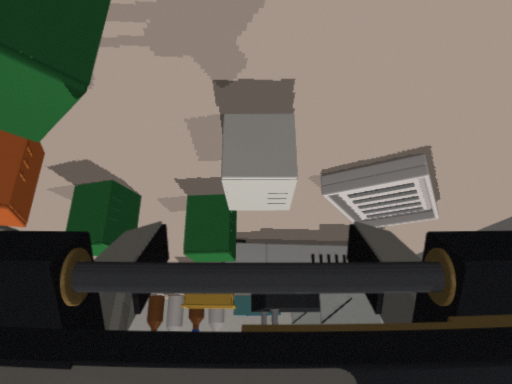

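```bash
python3 - <<'E'
from ik import *
from plant import *
o=get_obs()
rel(*pose([508,400,200],95,-16),o)
E
```

```text
turn [ 0.1 35.8 -0.4] shift [-89.2  -1.4   7.2] rows>= 5.0
```

>>> send_rows --targets '[[[0,5,0,-35,0,-25,-1],[0,12,0,-50,0,-15,-1],[0,19,0,-65,-1,-8,-1],[0,26,0,-80,-1,0,-1],[0,33,0,-89,-1,7,-1]]]'

```text
time: 8.57
tool_pos: [508.7, 395.2, 184.5]
tcp_rot: [3.131, 0.32, 1.65]
contact_force: [0.8, -0.9, -0.7]
grip_width: 91.7
```

```bash
python3 st.py;python3 - <<'E'
from ik import *
from plant import *
o=get_obs()
rel(*pose([514,345,190],95,15),o)
rel(*back(pose([514,365,31],95,45),110),o)
E
```

```text
8.57 [0.6733, 0.719, 1.0418, -0.2696, 1.556, 0.6202] [508.7 395.2 184.5] [3.1313 0.3199 1.6501] [ 0.8 -0.9 -0.7] 91.7
turn [ 0.6 33.3 -0.3] shift [-39.3   1.   26.4] rows>= 4.7
turn [ 0.6 63.3 -0.1] shift [-62.2   2.2 114.4] rows>= 8.8
```

>>> send_rows --targets '[[[0,7,0,-10,0,5,-1],[0,14,0,-20,0,10,-1],[0,21,0,-30,1,15,-1],[0,28,0,-37,1,22,-1],[0.5,34,0,-40,1,27,-1]]]'

```text
time: 8.98
tool_pos: [513.9, 347.8, 171.3]
tcp_rot: [3.14, -0.272, 1.652]
contact_force: [-0.9, -0.2, -0.4]
grip_width: 91.6
```

```bash
python3 st.py;python3 - <<'E'
from ik import *
from plant import *
o=get_obs()
rel(*back(pose([514,365,31],95,45),100),o)
E
```

```text
8.98 [0.3358, 0.5052, 1.4583, 0.2923, 1.1237, 0.1351] [513.9 347.8 171.3] [ 3.1403 -0.2722  1.6518] [-0.9 -0.2 -0.4] 91.6
turn [ 0.3 29.4 -0.3] shift [-61.1   1.7  69. ] rows>= 4.1
```

>>> send_rows --targets '[[[0,7,0,-15,0,16,-1],[0,14,0,-30,1,32,-1],[0,21,0,-46,1,50,-1],[0,29.4,0,-61,2,69,-1],[0,29.4,0,-61,2,69,-1]]]'

```text
time: 9.4
tool_pos: [518.0, 306.2, 83.9]
tcp_rot: [-3.132, -0.784, 1.643]
contact_force: [-1.8, 0.2, -0.7]
grip_width: 91.8
```

```bash
python3 st.py;python3 - <<'E'
from ik import *
from plant import *
o=get_obs()
rel(*pose([514,365,31],95,45),o)
cv2.imwrite("pics/w3.png",capture("wrist")[:,:,::-1])
m=camera_model("wrist"); P=boxpts(76,56,56)@Rz(np.radians(95)).T+[514,365,0]; print(proj(m,P).round())
E
```

```text
9.4 [0.0112, 0.6705, 1.7253, 0.9358, 1.0647, -0.6768] [518.  306.2  83.9] [-3.1322 -0.7839  1.6427] [-1.8  0.2 -0.7] 91.8
turn [ 0.1  0.1 -0.6] shift [ 4.4  1.  97.8] rows>= 2.3
[[297. 252.]
 [305. 223.]
 [222. 253.]
 [213. 224.]
 [291. 166.]
 [297. 124.]
 [226. 167.]
 [219. 126.]]
```

View pics/w3.png

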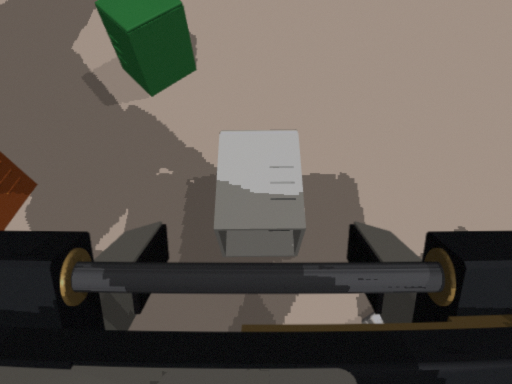

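Pot on its side, mouth towards the gripper, columns 215–303, rows 130–255, matching the projection within about 4 mm. Gripping.

>>> send_rows --targets '[[[0,0,0,2,1,40,-1],[0,0,0,3,1,75,-1],[0,0,0,4,1,96,-1],[0,0,0,4,1,96,-1],[0,0,0,4,1,96,1]]]'

```text
time: 9.87
tool_pos: [513.0, 380.3, 22.0]
tcp_rot: [-3.138, -0.779, 1.654]
contact_force: [0.5, -0.8, 0.6]
grip_width: 88.4
```

>>> send_rows --targets '[[[0,0,0,0,0,0,1],[0,0,0,0,0,0,1],[0,0,0,0,0,0,1],[0,0,0,0,0,0,1],[0,0,0,0,0,0,1]]]'

```text
time: 10.28
tool_pos: [514.4, 379.2, 22.9]
tcp_rot: [-3.141, -0.78, 1.653]
contact_force: [-1.6, -0.9, 0.9]
grip_width: 56.1
```

```bash
python3 st.py;python3 - <<'E'
from ik import *
from plant import *
o=get_obs()
F=[447,358]
for t,az in ((10,90),(-20,80),(-45,75)): rel(*pose(F+[95],az,t),o)
E
```

```text
10.28 [0.147, 0.7877, 1.7076, 1.061, 0.9344, -0.726] [514.4 379.2  22.9] [-3.1408 -0.7802  1.6533] [-1.6 -0.9  0.9] 56.1
turn [ -2.2 -34.7   4.3] shift [ 29.  -68.7 -46.7] rows>= 4.9
turn [ -3.4 -64.3  15.2] shift [ 22.8 -70.6 -53.9] rows>= 9.2
turn [  0.  -88.7  21.9] shift [ 21.4 -73.5 -61.5] rows>= 12.8
```

>>> send_rows --targets '[[[0,0,0,25,0,-25,1],[0,0,0,46,0,-46,1],[-0.5,-7,1,44,-20,-46,1],[-1,-14,2,40,-45,-46,1],[-1.5,-21,3,36,-68,-46,1]]]'

```text
time: 10.7
tool_pos: [448.6, 366.5, 81.5]
tcp_rot: [-3.134, -0.419, 1.592]
contact_force: [-1.4, 1.2, -1.6]
grip_width: 55.9
```

```bash
python3 st.py;python3 - <<'E'
from ik import *
from plant import *
o=get_obs()
F=[447,358]
for t,az in ((-10,85),(-45,75)): rel(*pose(F+[95],az,t),o)
E
```

```text
10.7 [0.3317, 0.5278, 1.7743, 0.5746, 0.7998, -0.0895] [448.6 366.5  81.5] [-3.1336 -0.4189  1.5922] [-1.4  1.2 -1.6] 55.9
turn [ -1.2 -33.9   6.4] shift [-12.7  -2.2  -0.1] rows>= 4.8
turn [  2.7 -68.4  17.2] shift [-19.3  -5.6  -8.7] rows>= 9.9
```

>>> send_rows --targets '[[[-1,-34,6.4,-13,-2,0,1],[-1,-34,6.4,-13,-2,0,1],[-1,-34,6.4,-13,-2,0,1],[-1,-34,6.4,-13,-2,0,1],[-1,-34,6.4,-13,-2,0,1]]]'

```text
time: 11.12
tool_pos: [447.7, 355.5, 76.8]
tcp_rot: [-3.138, 0.157, 1.489]
contact_force: [0.8, 0.9, -1.8]
grip_width: 56.1
```

```bash
python3 st.py;python3 - <<'E'
from ik import *
from plant import *
o=get_obs()
F=[447,358]
for t,az in ((-45.3,75),): rel(*pose(F+[85],az,t),o)
E
```

```text
11.12 [0.6033, 0.6417, 1.4771, -0.1315, 1.1291, 0.7484] [447.7 355.5  76.8] [-3.1377  0.157   1.4887] [ 0.8  0.9 -1.8] 56.1
turn [  4.6 -36.2   9.4] shift [-9.8 -3.3  6.6] rows>= 5.3
```

>>> send_rows --targets '[[[4.4,-34.5,9,-10,-3,4,1],[4.4,-34.5,9,-10,-3,4,1],[4.4,-34.5,9,-10,-3,4,1],[4.4,-34.5,9,-10,-3,4,1],[4.4,-34.5,9,-10,-3,4,1]]]'

```text
time: 11.53
tool_pos: [443.0, 346.2, 73.6]
tcp_rot: [-3.133, 0.759, 1.324]
contact_force: [0.3, 0.4, -1.3]
grip_width: 56.0
```

>>> send_rows --targets '[[[0,0,0,0,0,0,1]]]'

```text
time: 11.62
tool_pos: [441.2, 345.7, 66.4]
tcp_rot: [-3.122, 0.767, 1.333]
contact_force: [-0.7, -0.8, -3.8]
grip_width: 55.7
```

```bash
python3 st.py;python3 - <<'E'
from ik import *
from plant import *
o=get_obs()
F=[447,358]
rel(*pose(F+[45],75,-45.3),o)
rel(*pose(F+[34],75,-45.3),o)
a=capture("side")[100:230,150:350,::-1];b=capture("scene")[110:240,260:430,::-1]
cv2.imwrite("pics/both3.png",np.hstack([cv2.resize(a,None,fx=2.1,fy=2.1),cv2.resize(b,None,fx=2.1,fy=2.1)]))
E
```

```text
11.62 [0.7395, 0.9892, 1.0275, -0.3909, 1.7912, 1.0321] [441.2 345.7  66.4] [-3.1217  0.7671  1.3334] [-0.7 -0.8 -3.8] 55.7
turn [-0.2 -1.3  1. ] shift [24.   3.  24.9] rows>= 0.8
turn [-0.2 -1.3  1. ] shift [31.6  3.1 32.9] rows>= 1.1
```

View pics/both3.png

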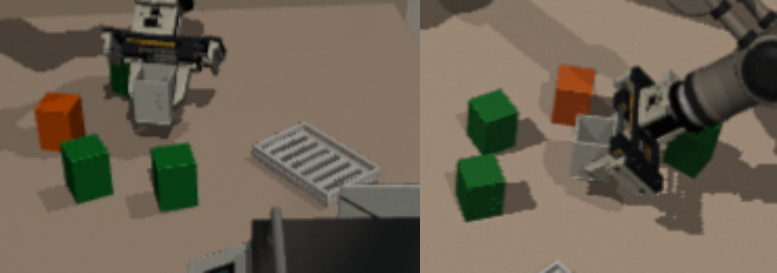

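>>> send_rows --targets '[[[0,-1.3,1,12,2,12,1],[0,-1.3,1,24,3,25,1],[0,-1.3,1,28,3,29,1],[0,-1.3,1,28,3,29,1],[0,-1.3,1,28,3,29,1]]]'

```text
time: 12.13
tool_pos: [445.8, 345.0, 33.2]
tcp_rot: [3.137, 0.777, 1.303]
contact_force: [-0.1, -0.6, -0.8]
grip_width: 56.0
```

```bash
python3 st.py;python3 - <<'E'
from ik import *
from plant import *
o=get_obs()
rel(*pose([447,358,33],75,-45.3),o)
E
```

```text
12.13 [0.7373, 1.0387, 1.0218, -0.3965, 1.7562, 1.0675] [445.8 345.   33.2] [3.1371 0.7765 1.3033] [-0.1 -0.6 -0.8] 56.0
turn [ 0.  -0.8 -0.2] shift [ 9.1 -2.3  9.9] rows>= 0.3
```

Still in the air (weight only); lowering the rest slowly.

>>> send_rows --targets '[[[0,-0.8,0,4,0,4,1],[0,-0.8,0,6,0,6,1],[0,-0.8,0,7.5,0,7.5,1],[0,-0.8,0,7.5,0,7.5,1]]]'

```text
time: 12.47
tool_pos: [445.7, 345.5, 21.7]
tcp_rot: [3.137, 0.792, 1.304]
contact_force: [0.9, 0.6, -1.3]
grip_width: 55.9
```

>>> send_rows --targets '[[[0,0,0,0.7,0,0.7,1],[0,0,0,1.4,0,1.4,1],[0,0,0,1.4,0,1.4,1]]]'

```text
time: 12.72
tool_pos: [445.8, 345.6, 21.6]
tcp_rot: [3.136, 0.792, 1.303]
contact_force: [-0.7, 1.4, 9.3]
grip_width: 55.7
```

>>> send_rows --targets '[[[0,0,0,-0.7,0,-0.7,-1],[0,0,0,-0.7,0,-0.7,-1],[0,0,0,-0.7,0,-0.7,-1],[0,0,0,-0.7,0,-0.7,-1],[0,0,0,-0.7,0,-0.7,-1]]]'

```text
time: 13.13
tool_pos: [445.7, 345.3, 20.5]
tcp_rot: [3.137, 0.792, 1.304]
contact_force: [0.5, 0.8, 0.0]
grip_width: 84.8
```

>>> send_rows --targets '[[[0,0,0,0,0,-20,-1],[0,0,0,0,0,-55,-1],[0,0,0,0,0,-95,-1],[0,0,0,-20,0,-130,-1],[0,0,0,-50,0,-150,-1]]]'

```text
time: 13.55
tool_pos: [463.5, 417.0, 161.4]
tcp_rot: [3.138, 0.792, 1.307]
contact_force: [-0.2, 0.3, 0.8]
grip_width: 91.9
```

```bash
python3 st.py;python3 - <<'E'
from ik import *
from plant import *
a=capture("side")[100:230,150:350,::-1];b=capture("scene")[110:240,260:430,::-1]
cv2.imwrite("pics/both4.png",np.hstack([cv2.resize(a,None,fx=2.1,fy=2.1),cv2.resize(b,None,fx=2.1,fy=2.1)]))
for c in("side","scene"):
    m=camera_model(c); print([(round(d['conf'],2),np.round(d['location']),onz(m,d['location'][::-1],38)[:2].round()) for d in place_of("pot_middle",c)])
cv2.imwrite("pics/w4.png",capture("wrist")[:,:,::-1])
E
```

```text
13.55 [0.7907, 1.0731, 0.5859, -0.4389, 2.1569, 0.9371] [463.5 417.  161.4] [3.1383 0.7919 1.3067] [-0.2  0.3  0.8] 91.9
[(0.9, array([134., 213.]), array([399., 507.])), (0.72, array([157., 180.]), array([294., 358.])), (0.69, array([183., 191.]), array([341., 202.])), (0.65, array([184., 230.]), array([461., 188.])), (0.64, array([156., 227.]), array([451., 349.]))]
[(0.81, array([169., 295.]), array([339., 222.])), (0.79, array([199., 287.]), array([468., 185.])), (0.62, array([156., 334.]), array([288., 357.])), (0.57, array([195., 342.]), array([458., 355.])), (0.49, array([175., 388.]), array([384., 516.]))]
```

View pics/both4.png

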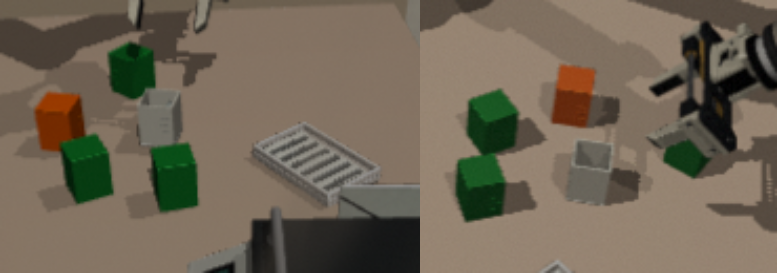

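View pics/w4.png

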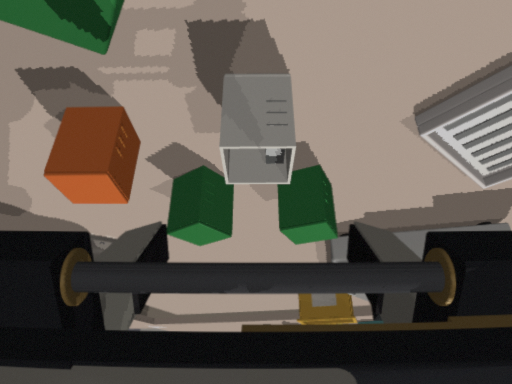

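```bash
cat > inc.py <<'E'
from ik import *
I=np.array([628,-140.]); YAW=-0.051
def iw(p): return Rz(YAW)@np.array(p,float)+[I[0],I[1],0]
def bar(th,r=190.5497): 
    a=np.arctan2(82,172)+th; return iw([125-r*np.cos(a),0,88+r*np.sin(a)])
E
python3 - <<'E'
from inc import *
from plant import *
o=get_obs(); az=np.degrees(YAW)+90
for th in (0,.3,.61): 
    q,c,m=ik(*pose(bar(th),az,0)); print(th,bar(th).round(1),q.round(2),round(c,4),round(m,2))
for th in (0,.3,.61): 
    q,c,m=ik(*pose(bar(th),az+180,0)); print(th,q.round(2),round(c,4),round(m,2))
rel(*pose([500,250,270],85,-10),o)
E
```

```text
0 [ 581.1 -137.6  170. ] [-0.36  0.54  1.43  0.    1.18 -0.31] 0.0 0.9
0.3 [ 612.9 -139.2  217.2] [-0.35  0.55  1.26 -0.    1.33 -0.29] 0.0 1.0
0.61 [ 659.  -141.6  253.7] [-0.33  0.62  1.04  0.    1.48 -0.27] 0.0 1.0
0 [-0.36  0.54  1.43  0.    1.18  2.83] 0.0 0.28
0.3 [-0.35  0.55  1.26  0.    1.33  2.85] 0.0 0.26
0.61 [-0.33  0.62  1.04  0.    1.48  2.87] 0.0 0.24
turn [-4.6 35.3 -9.2] shift [-171.3   78.6   45.3] rows>= 5.1
```

>>> send_rows --targets '[[[0,5,0,-29,0,-29,-1],[0,12,0,-55,0,-50,-1],[-1,19,-3,-85,10,-30,-1],[-2,26,-5,-115,25,-5,-1],[-3,33,-7,-140,40,15,-1]]]'

```text
time: 14.22
tool_pos: [472.2, 301.8, 249.2]
tcp_rot: [-3.129, 0.254, 1.43]
contact_force: [2.4, -1.3, 0.7]
grip_width: 91.6
```

```bash
python3 st.py;python3 - <<'E'
from inc import *
from plant import *
o=get_obs(); az=np.degrees(YAW)+90
rel(*pose([535,100,300],az,0),o)
E
```

```text
14.22 [0.5388, 0.5084, 1.2268, -0.1887, 1.5772, 0.6956] [472.2 301.8 249.2] [-3.1294  0.2536  1.4305] [ 2.4 -1.3  0.7] 91.6
turn [-1.3 14.5 -5.2] shift [-192.9   90.6   15.8] rows>= 5.1
```

>>> send_rows --targets '[[[-1,14.5,-5,-193,90,16,-1],[-1,14.5,-5,-193,90,16,-1],[-1,14.5,-5,-193,90,16,-1],[-1,14.5,-5,-193,90,16,-1],[-1,14.5,-5,-193,90,16,-1]]]'

```text
time: 14.63
tool_pos: [532.5, 102.3, 281.6]
tcp_rot: [-3.133, 0.004, 1.51]
contact_force: [0.6, 0.4, 0.0]
grip_width: 91.8
```

```bash
python3 st.py;python3 - <<'E'
from inc import *
from plant import *
o=get_obs(); az=np.degrees(YAW)+90
rel(*pose([581,-80,290],az,0),o)
E
```

```text
14.63 [0.0502, 0.3437, 1.3693, -0.0028, 1.4374, 0.111] [532.5 102.3 281.6] [-3.1332  0.0037  1.5103] [0.6 0.4 0. ] 91.8
turn [-0.5  0.2 -0.5] shift [-179.    59.5   10.6] rows>= 4.5
```

>>> send_rows --targets '[[[-0.5,0,-0.5,-179,59,10,-1],[-0.5,0,-0.5,-179,59,10,-1],[-0.5,0,-0.5,-179,59,10,-1],[-0.5,0,-0.5,-179,59,10,-1],[-0.5,0,-0.5,-179,59,10,-1]]]'

```text
time: 15.05
tool_pos: [581.3, -81.5, 270.2]
tcp_rot: [-3.141, 0.004, 1.517]
contact_force: [-0.6, 0.7, -1.1]
grip_width: 91.8
```

```bash
python3 st.py;python3 - <<'E'
from inc import *
from plant import *
m=camera_model("wrist"); im=capture("wrist")
for l in("bar","line_left","line_right","hinge"):
    print(l,[(round(d['conf'],2),np.round(d['location'][::-1])) for d in place_of(l,"wrist")])
im=im[:,:,::-1].copy()
P=dict(b=[-47,0,170],b1=[-47,59,170],b2=[-47,-59,170],h=[125,0,88],ll=[39,114,148],lr=[39,-114,148],c1=[30,114,170],c2=[30,-114,170],f1=[-72,106,128],f2=[-72,-106,128])
for n,p in P.items():
    u=proj(m,iw(p))[0]; print(n,u.round()); cv2.circle(im,tuple(int(x) for x in u.round()),3,(0,0,255),1)
cv2.imwrite("pics/w5.png",im)
E
```

```text
15.05 [-0.2674, 0.4313, 1.2671, -0.0044, 1.4434, -0.2133] [581.3 -81.5 270.2] [-3.1405  0.0042  1.5173] [-0.6  0.7 -1.1] 91.8
bar [(0.91, array([256., 249.]))]
line_left [(0.86, array([364., 114.])), (0.52, array([293., 193.]))]
line_right []
hinge []
b [260. 251.]
b1 [260. 183.]
b2 [260. 311.]
h [419. 215.]
ll [366. 111.]
lr [346. 343.]
c1 [364. 112.]
c2 [342. 360.]
f1 [231. 118.]
f2 [236. 324.]
```

View pics/w5.png

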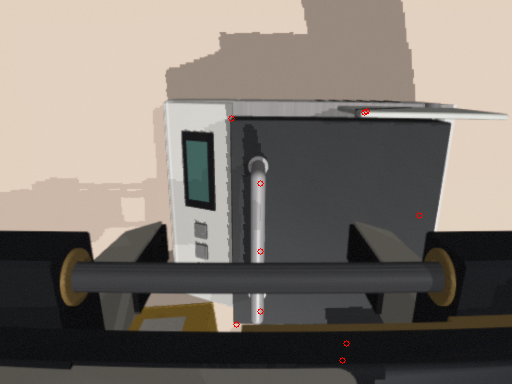

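```bash
python3 - <<'E'
from inc import *
from plant import *
o=get_obs(); az=np.degrees(YAW)+90
rel(*pose([580,-138,215],az,0),o)
rel(*pose([580,-138,169],az,0),o)
E
```

```text
turn [0.  0.2 0. ] shift [-61.4   2.1  75.5] rows>= 2.3
turn [0.  0.2 0. ] shift [-61.3   2.1 121.5] rows>= 3.3
```

>>> send_rows --targets '[[[0,0,0,-36,1,10,-1],[0,0,0,-61,2,40,-1],[0,0,0,-61,2,75,-1],[0,0,0,-61,2,100,-1],[0,0,0,-61,2,121,-1]]]'

```text
time: 15.72
tool_pos: [579.7, -136.8, 149.6]
tcp_rot: [-3.141, 0.003, 1.522]
contact_force: [-0.8, -0.1, 0.4]
grip_width: 91.7
```

>>> send_rows --targets '[[[0,0,0,0,0,0,-1],[0,0,0,0,0,0,-1]]]'

```text
time: 15.88
tool_pos: [580.4, -136.9, 151.5]
tcp_rot: [3.141, 0.003, 1.523]
contact_force: [0.2, 0.3, 0.2]
grip_width: 91.4
```

```bash
python3 st.py;python3 - <<'E'
from inc import *
from plant import *
a=capture("side")[130:300,200:420,::-1]; cv2.imwrite("pics/s5.png",cv2.resize(a,None,fx=3.4,fy=3.4,interpolation=cv2.INTER_CUBIC))
E
```

```text
15.88 [-0.3587, 0.5357, 1.4288, -0.0028, 1.1757, -0.3094] [ 580.4 -136.9  151.5] [3.1411e+00 2.9000e-03 1.5226e+00] [0.2 0.3 0.2] 91.4
```

View pics/s5.png

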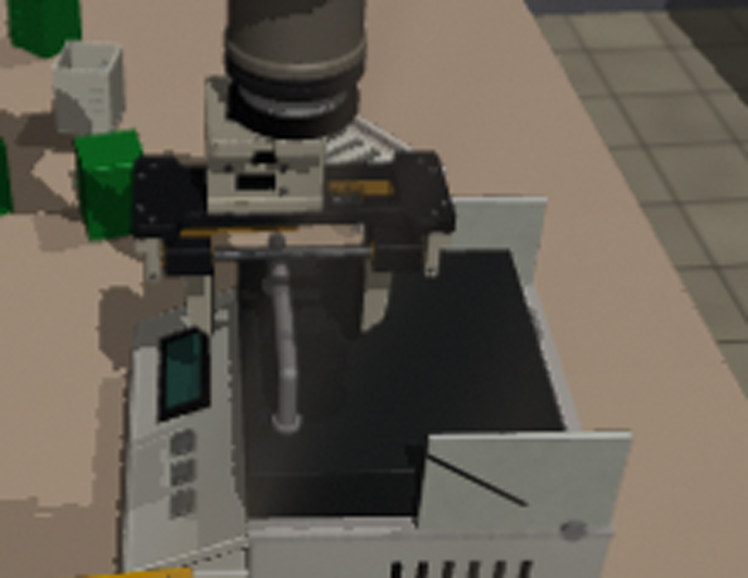

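>>> send_rows --targets '[[[0,0,0,0,0,0,1],[0,0,0,0,0,0,1],[0,0,0,0,0,0,1],[0,0,0,0,0,0,1],[0,0,0,0,0,0,1]]]'

```text
time: 16.35
tool_pos: [581.1, -138.6, 152.6]
tcp_rot: [3.138, 0.004, 1.521]
contact_force: [0.4, -0.2, 0.6]
grip_width: 63.2
```

>>> send_rows --targets '[[[0,0,0,0,0,0,1],[0,0,0,0,0,0,1],[0,0,0,0,0,0,1],[0,0,0,0,0,0,1],[0,0,0,0,0,0,1]]]'

```text
time: 16.77
tool_pos: [580.9, -138.5, 152.0]
tcp_rot: [3.139, 0.004, 1.521]
contact_force: [0.5, 0.3, -0.8]
grip_width: 29.5
```

```bash
python3 st.py
```

```text
16.77 [-0.3609, 0.5354, 1.428, -0.003, 1.1745, -0.3097] [ 580.9 -138.5  152. ] [3.1389 0.0038 1.5208] [ 0.5  0.3 -0.8] 29.5
```

>>> send_rows --targets '[[[0,0,0,0,0,0,1],[0,0,0,0,0,0,1],[0,0,0,0,0,0,1],[0,0,0,0,0,0,1],[0,0,0,0,0,0,1]]]'

```text
time: 17.18
tool_pos: [577.8, -138.4, 151.7]
tcp_rot: [-3.137, 0.003, 1.521]
contact_force: [-11.3, -0.2, 5.2]
grip_width: 11.2
```

```bash
python3 st.py
```

```text
17.18 [-0.3615, 0.5343, 1.4307, -0.0049, 1.1797, -0.3097] [ 577.8 -138.4  151.7] [-3.1372  0.0034  1.5208] [-11.3  -0.2   5.2] 11.2
```

>>> send_rows --targets '[[[0,0,0,0,-3,0,1],[0,0,0,0,1.3,-8.5,1],[0,0,0,0,6,-16.8,1],[0,0,0,0,11.2,-24.8,1],[0,0,0,0,16.7,-32.5,1]]]'

```text
time: 17.6
tool_pos: [596.4, -139.5, 184.1]
tcp_rot: [-3.14, 0.004, 1.521]
contact_force: [-3.8, -3.1, -4.8]
grip_width: 10.7
```

```bash
python3 st.py
```

```text
17.6 [-0.3526, 0.5366, 1.3319, -0.0044, 1.2735, -0.3012] [ 596.4 -139.5  184.1] [-3.14    0.0039  1.5206] [-3.8 -3.1 -4.8] 10.7
```

>>> send_rows --targets '[[[0,0,0,0,5.9,-7.5,1],[0,0,0,0,12.2,-14.6,1],[0,0,0,0,18.8,-21.5,1],[0,0,0,0,25.8,-28,1],[0,0,0,0,25.8,-28,1]]]'

```text
time: 18.02
tool_pos: [622.4, -141.1, 213.8]
tcp_rot: [-3.141, 0.005, 1.52]
contact_force: [-8.8, -1.5, 1.4]
grip_width: 10.8
```

```bash
python3 st.py; python3 - <<'E'
from inc import *
from plant import *
a=capture("side")[100:270,230:450,::-1]; cv2.imwrite("pics/s6.png",cv2.resize(a,None,fx=3.4,fy=3.4,interpolation=cv2.INTER_CUBIC))
E
```

```text
18.02 [-0.3405, 0.5629, 1.2028, -0.0051, 1.3752, -0.2891] [ 622.4 -141.1  213.8] [-3.1408  0.005   1.5205] [-8.8 -1.5  1.4] 10.8
```

View pics/s6.png

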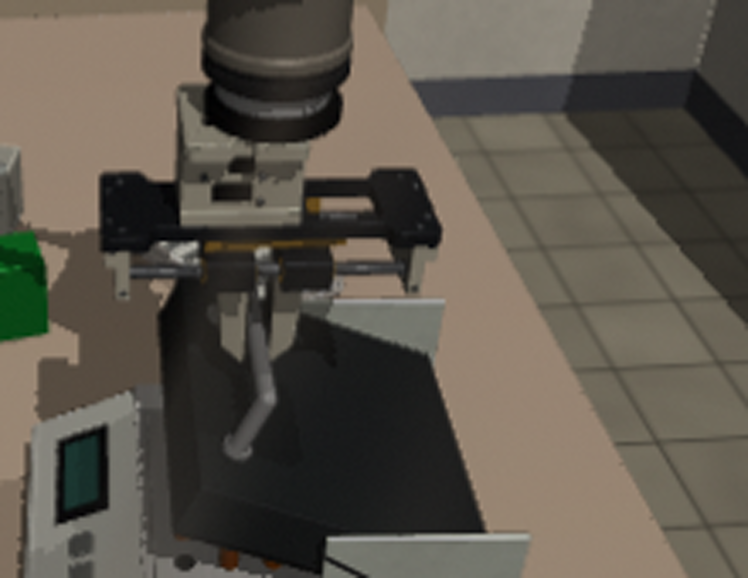

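>>> send_rows --targets '[[[0,0,0,0,6.8,-6.6,1],[0,0,0,0,13.9,-12.9,1],[0,0,0,0,21.7,-18.3,1],[0,0,0,0,26.6,-21.4,1],[0,0,0,0,26.6,-21.4,1]]]'

```text
time: 18.48
tool_pos: [648.8, -142.7, 234.8]
tcp_rot: [-3.141, 0.005, 1.52]
contact_force: [-7.1, -3.4, 1.6]
grip_width: 11.5
```

>>> send_rows --targets '[[[0,0,0,0,0,0,1],[0,0,0,0,0,0,1]]]'

```text
time: 18.65
tool_pos: [648.0, -142.6, 234.4]
tcp_rot: [-3.14, 0.005, 1.52]
contact_force: [-7.6, -3.4, 0.5]
grip_width: 11.4
```

```bash
python3 st.py; cat > look.py <<'E'
import sys
from inc import *
from plant import *
n=sys.argv[1]
o=get_obs(); d=o['tool_pos']-[577.8,-138.4,151.7]; dx=np.cos(YAW)*d[0]+np.sin(YAW)*d[1]
print("theta by tcp",np.arctan2(82+d[2],172-dx)-np.arctan2(82,172), "radius",np.hypot(82+d[2],172-dx))
for c,(u,v) in (("side",(270,150)),("scene",(90,150))):
    im=capture(c)[:,:,::-1]; cv2.imwrite(f"pics/{c}_{n}_raw.png",im)
    cv2.imwrite(f"pics/{c}_{n}.png",cv2.resize(im[v:v+150,u:u+190],None,fx=4,fy=4,interpolation=cv2.INTER_CUBIC))
E
python3 look.py a
```

```text
18.65 [-0.3294, 0.6031, 1.0764, -0.0056, 1.4624, -0.278] [ 648.  -142.6  234.4] [-3.1399  0.0053  1.52  ] [-7.6 -3.4  0.5] 11.4
theta by tcp 0.5729477540913215 radius 193.49124679332988
```

View pics/side_a.png

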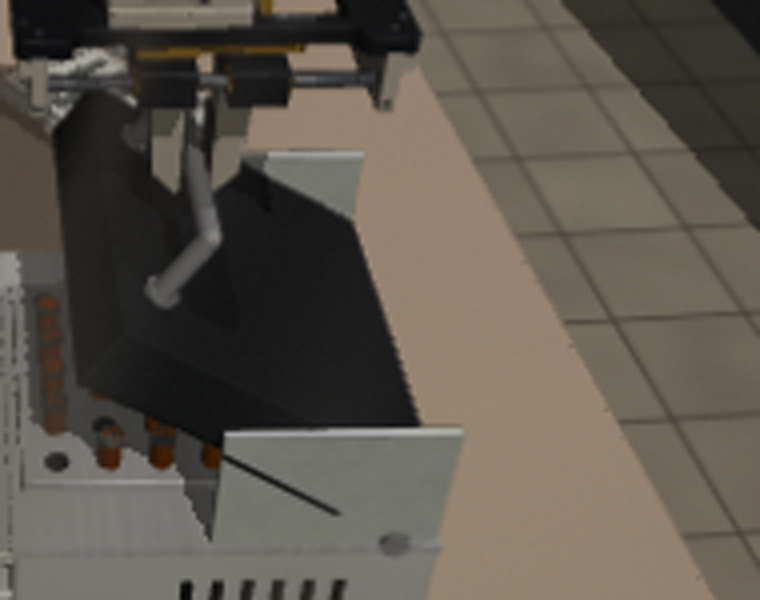

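View pics/scene_a.png

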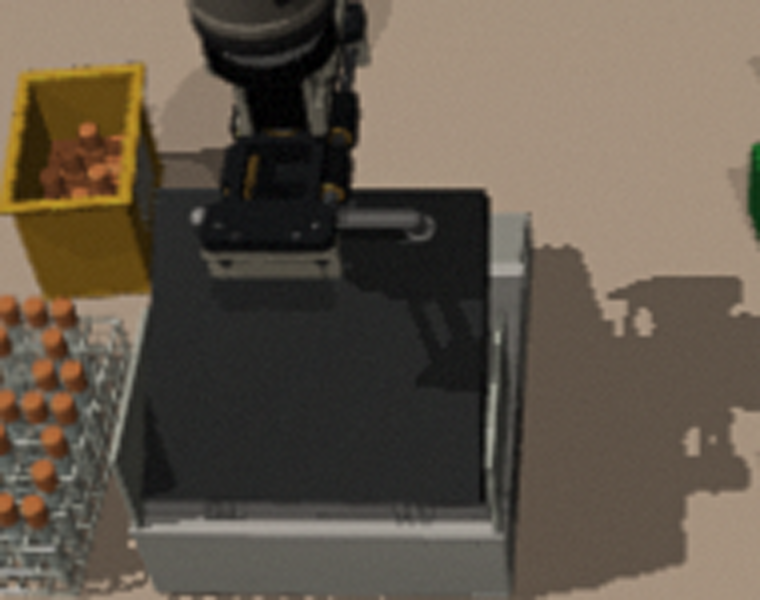

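```bash
cat > ov.py <<'E'
import sys
from inc import *
from plant import camera_model
n=sys.argv[1]
m=camera_model("side"); im=cv2.imread(f"pics/side_{n}_raw.png")
u,v,S=270,150,4
pc=lambda P:(proj(m,iw(P))[0]-[u,v]+.5)*S
for P in ([30,-116.5,170],[148,-116.5,170],[125-105*np.cos(.61),-116.5,88+105*np.sin(.61)],[125-82/np.sin(.61)*np.cos(.61),-116.5,170],[30,-116.5,88+95*np.tan(.61)],[30,116.5,170],[148,116.5,170]): print(P,pc(P).round())
for th in(.5,.55,.58,.61,.64):
    e=[[125-r*np.cos(th)-h*np.sin(th),y,88+r*np.sin(th)+h*np.cos(th)] for r,h,y in((197,0,-106),(120,0,-106),(197,40,-106),(197,40,106))]
    print(th,[pc(P).round().tolist() for P in e], "bar",bar(th).round(1))
E
python3 ov.py a
```

```text
[30, -116.5, 170] [231. 430.]
[148, -116.5, 170] [472. 425.]
[np.float64(38.93695812622465), -116.5, np.float64(148.15108331055052)] [245. 461.]
[np.float64(7.675937900992935), -116.5, 170] [186. 431.]
[30, -116.5, np.float64(154.39729191635217)] [228. 453.]
[30, 116.5, 170] [171. 148.]
[148, 116.5, 170] [364. 145.]
0.5 [[71.0, 400.0], [203.0, 450.0], [33.0, 348.0], [12.0, 96.0]] bar [ 641.3 -140.7  242.4]
0.55 [[82.0, 387.0], [210.0, 442.0], [40.0, 336.0], [18.0, 85.0]] bar [ 649.2 -141.1  247.8]
0.58 [[89.0, 379.0], [214.0, 438.0], [45.0, 329.0], [22.0, 79.0]] bar [ 654.  -141.3  250.9]
0.61 [[96.0, 372.0], [219.0, 434.0], [50.0, 322.0], [26.0, 72.0]] bar [ 659.  -141.6  253.7]
0.64 [[104.0, 365.0], [224.0, 430.0], [56.0, 315.0], [30.0, 66.0]] bar [ 664.  -141.8  256.5]
```

```bash
cat > refit.py <<'E'
from inc import *
import inc
from plant import camera_model
m=camera_model("side");u,v,S=270,150,4
obs=[([30,-116.5,170],(225,431)),([148,-116.5,170],(464,430)),([30,-116.5,88+95*np.tan(.61)],(223,457)),([125,-116.5,88],(395,543)),([148,116.5,170],(363,154))]
obs=[(np.array(p,float),np.array(q)/S+[u,v]-.5) for p,q in obs]
def pj(P,s): return proj(m,Rz(s[2])@np.array(P)+[s[0],s[1],s[3]])[0]
f=lambda s:np.r_[np.concatenate([pj(P,s)-q for P,q in obs]),(s[3])/3,(s[2]+.051)*50]
s=least_squares(f,[628,-140,-.051,0],x_scale=[1,1,.01,1]).x
if __name__=="__main__":
    print(s,f(s).round(1))
    c=lambda P:((pj(P,s)-[u,v]+.5)*S).round().tolist()
    for th in(.55,.57,.59,.61,.63):
        E=[c([125-r*np.cos(th),-106,88+r*np.sin(th)]) for r in(197,116)]
        print(th,E,c([125-197*np.cos(th)-40*np.sin(th),-106,88+197*np.sin(th)+40*np.cos(th)]))
E
python3 refit.py
```

```text
[ 6.25856222e+02 -1.40780447e+02 -6.00272567e-02 -1.36381592e+00] [ 0.   0.8  0.7  0.2 -0.2 -0.1 -0.5 -0.2  0.  -1.2 -0.5 -0.5]
0.55 [[75.0, 390.0], [210.0, 449.0]] [33.0, 338.0]
0.57 [[80.0, 385.0], [213.0, 446.0]] [37.0, 334.0]
0.59 [[85.0, 380.0], [216.0, 443.0]] [40.0, 329.0]
0.61 [[89.0, 375.0], [219.0, 441.0]] [43.0, 325.0]
0.63 [[95.0, 370.0], [222.0, 438.0]] [47.0, 320.0]
```

>>> send_rows --targets '[[[0,0,0,0,3.3,-2,1],[0,0,0,0,6.4,-3.9,1],[0,0,0,0,6.4,-3.9,1],[0,0,0,0,6.4,-3.9,1],[0,0,0,0,6.4,-3.9,1]]]'

```text
time: 19.17
tool_pos: [654.3, -143.0, 238.3]
tcp_rot: [-3.14, 0.005, 1.52]
contact_force: [-8.4, -3.2, -0.3]
grip_width: 11.4
```

```bash
python3 st.py; python3 look.py b
```

```text
19.17 [-0.3268, 0.6143, 1.0458, -0.0057, 1.4819, -0.2754] [ 654.3 -143.   238.3] [-3.1396  0.0054  1.5199] [-8.4 -3.2 -0.3] 11.4
theta by tcp 0.611116291004677 radius 193.73144672605727
```

View pics/side_b.png

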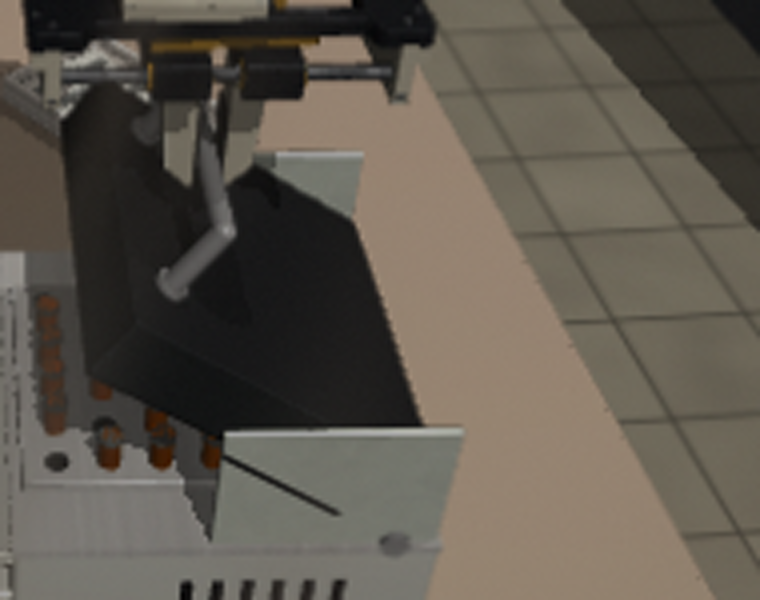

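>>> send_rows --targets '[[[0,0,0,0,0,0,1],[0,0,0,0,0,0,1],[0,0,0,0,0,0,1],[0,0,0,0,0,0,1],[0,0,0,0,0,0,1]]]'

```text
time: 19.68
tool_pos: [654.3, -143.0, 238.3]
tcp_rot: [-3.14, 0.005, 1.52]
contact_force: [-7.2, -2.5, 1.7]
grip_width: 11.4
```

```bash
python3 st.py; python3 look.py c; python3 - <<'E'
from refit import *
im=cv2.imread("pics/side_c_raw.png"); U,V,Z=282,225,12
cr=cv2.resize(im[V:V+48,U:U+64],None,fx=Z,fy=Z,interpolation=cv2.INTER_CUBIC)
cr=cv2.convertScaleAbs(cr,alpha=1.6,beta=15)
for th,col in((.57,(255,0,0)),(.61,(0,0,255)),(.65,(0,255,0))):
    q=[((pj([125-r*np.cos(th),-106,88+r*np.sin(th)],s)-[U,V]+.5)*Z).astype(int) for r in(197,116)]
    cv2.line(cr,tuple(map(int,q[0])),tuple(map(int,q[1])),col,1)
cv2.imwrite("pics/zc.png",cr)
E
```

```text
19.68 [-0.3269, 0.6142, 1.046, -0.0056, 1.4818, -0.2754] [ 654.3 -143.   238.3] [-3.1397  0.0053  1.5198] [-7.2 -2.5  1.7] 11.4
theta by tcp 0.6110199726901855 radius 193.7252834233281
```

View pics/zc.png

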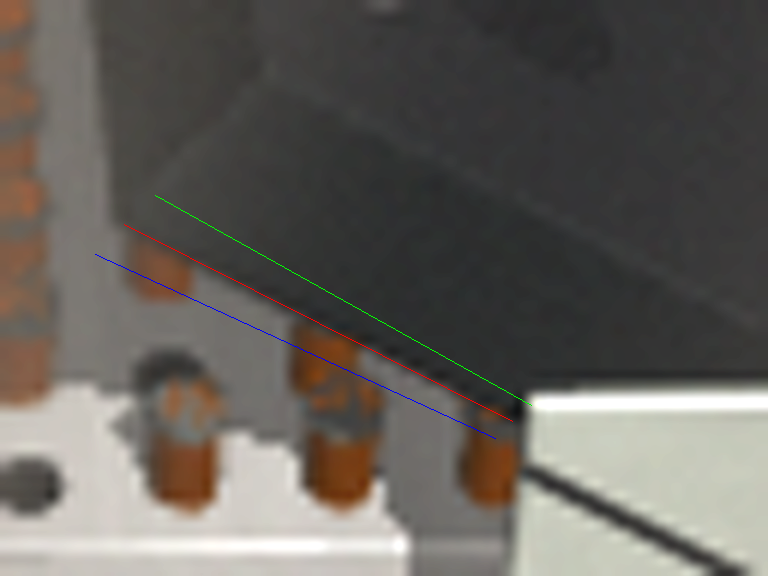

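View pics/scene_c.png

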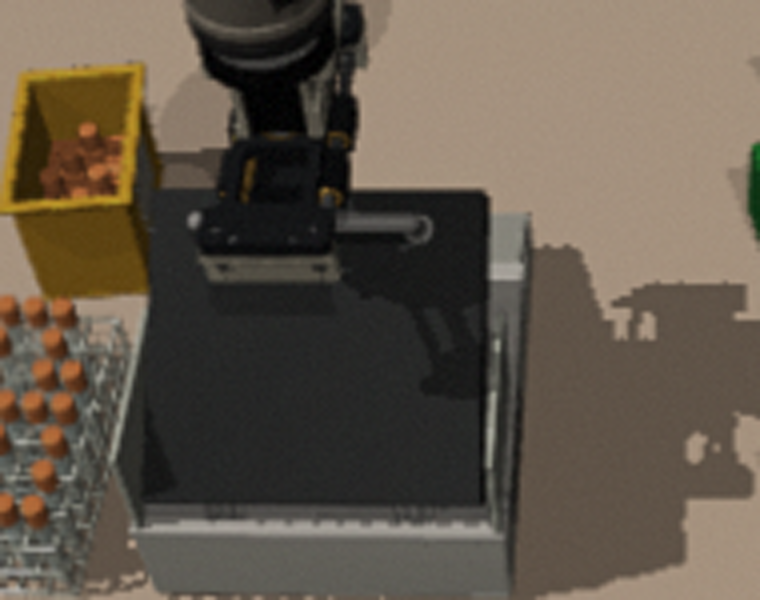

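The cover's lower edge follows the red 0.61 rad projection, from its front corner at crop (122,225) to the cheek at (515,415). The TCP and force readings are steady, so I'm handing in.

```bash
python3 -c "
from plant import *
print(close_job())"; python3 st.py
```

```text
the job is handed in; nothing more can be done
None
the job is handed in; nothing more can be done
```

The job is handed in at about 20 s of the 67 s allowed, with the tip pot mouth-up and the gripper still holding the cover at the line.

- **Tip pot:** I picked the pale pot, not the green or orange look-alikes. It took two grasps: I laid it on its side, re-gripped it and stood it mouth-up. The camera pictures after I let go show it standing about 27 mm from where it started. The other pots were not touched, and the highest force I read while placing it was about 9 N.
- **Cover:** I gripped the bar and raised the cover along its arc in small steps, checking first at 0.57 rad and then at the line.
    - **Angle:** the TCP travel gives 0.611 rad. The side picture puts the cover's lower edge on the 0.61 projection, at most about 0.01 above it.
    - **Steadiness:** the arm position did not change over the last half second. The force at the gripper was about 8 N.
- **Disagreement:** the radius worked out from the TCP came to 193.7 mm against 190.5 mm nominal. The likely cause is the bar sliding about 3 mm between the pads. Using the horizontal travel alone gives about 0.60 rad and the vertical travel alone about 0.64. I went by the picture.

I did not take a final close-up of the pot or the bystanders after the lift. The last wide views showed them undisturbed.

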